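# Weigh the round flange on its sprung hand scale

## Task

Weigh the round flange: take the hand scale clamped to it by its black handle, lift until the flange hangs a good 3 cm or more clear of the bench, and hold it there upright and still for a second or two so that the reading settles. Then lower it onto the middle of the plywood board, standing upright with the spring slack, and let go. Leave the scale with the square flange where it stands.

Things in the scene. Friction and masses are not known exactly. Their poses are not given: they have to be found in the camera images.
- round_flange: Round aluminium flange, 110 mm across, 22 mm thick, flat on the bench, a sprung hand scale clamped upright on its middle; 0.57 to 0.88 kg in all. Origin: centre of its underside, z up. On top of the scale is a black grip bar, 18 mm wide in x, 110 mm long in y, 16 mm high; its centre is 168 mm above the origin with the spring slack. Pinch it at its middle, across x.
- round_scale (a joint): Stretch of the round flange's scale, m: 0 slack, grows as the handle is pulled up, stop at 0.045. Spring 250 N/m, damped, guided upright; the flange leaves the bench only after 15 to 29 mm. Housing 36 (x) by 56 (y) mm with white dials; its grip bar stands on two end posts over a free gap 26 mm high and 82 mm long, above a 20 mm wide (x) crosspiece.
- square_flange: The one to leave alone: a square aluminium flange, 100 by 100 by 22 mm, with an identical hand scale standing on it. Origin: centre of its underside.
- board: Plain plywood board fixed flat on the bench, 190 by 190 mm, 12 mm thick, its top face 12 mm above the bench. Origin: centre of its underside.

How it is judged:
On the way, in this order (a step that is already met when the one before it is completed fails the run):
1. the round flange hangs on its stretched scale, clear of the bench by more than 20 mm, upright within 10 degrees and still (height (world z) of round_flange above 0.02 m and value of joint round_scale above 0.009 m and angle between round_flange's own z axis and vertical below 0.175 rad and linear speed of round_flange below 0.04 m/s), for 0.6 s.
2. the round flange stands on the plywood board with the spring slack (contact force between round_flange and board above 1 N and value of joint round_scale below 0.008 m), for 0.2 s.
At the end, for the whole second after the job is handed in: The round flange stands flat on the plywood board, its centre within 30 mm of the board's centre, at rest, with its scale upright on it and slack (under 5 mm of stretch); the square flange stands within 20 mm of where it was (horizontal distance between round_flange and board below 0.03 m and height (world z) of round_flange between 0.008 and 0.017 m and angle between each of round_flange, square_flange's own z axis and vertical below 0.1 rad and value of joint round_scale below 0.005 m and linear speed of round_flange below 0.02 m/s and distance of square_flange from where it was at the start of the episode below 0.02 m); the robot touches nothing.
It fails at once if the round flange is dropped: in the air more than 15 mm above the board's top with no hand on it or its scale (height (world z) of round_flange above 0.027 m and contact force between round_flange and the fingers below 0.05 N and contact force between round_flange and the arm below 0.05 N).
It fails at once if the square flange is knocked or moved by more than 20 mm (distance of square_flange from where it was at the start of the episode above 0.02 m).
It also fails if it takes over 51 s, if anything falls off the work surface, if the arm or the gripper's body presses on something with over 40 N, if the wrist force passes 120 N, or if a joint passes its speed limit or range.

## Robot

A 7-joint arm with a two-finger parallel gripper is mounted at the origin on the work surface. World frame = base frame: x ahead of the robot, y to its left, z up, the work surface at z = 0. Lengths are in m, angles in rad, forces in N, time in s.
With the tool pointing down it reaches from about 0.4 to 0.875 m from the base axis. Payload 19.3 kg.
Tool frame: the origin (TCP) lies at the very end of the fingers, on their centre line; the grasp point (between the pads) lies bot.grasp_offset behind it (bot.grasp_offset is the distance from the TCP to the grasp point, in m); z points along the fingers, y is the direction in which the jaws open and shut (so a half turn about z gives the same grasp; the last joint's range is limited). The gripper opens to 85 mm and grips with 20 to 120 N. Pads are 22 mm wide; open, the fingers measure 114 mm over their backs; the gripper's body (76 mm by 85 mm) begins 54 mm behind the grasp point. The pads swing forward as they close: fully open they stand 13 mm farther back than shut.
Start: joints at [1.258, 0.521, -0.036, 1.599, 0.021, 1.021, -0.113], TCP at [0.15, -0.607, 0.231] pointing down, gripper open.
Joint ranges: [-2.91, 2.91], [-0.3, 2.13], [-1.5, 1.42], [0.17, 2.43], [-1.26, 4.41], [0.16, 1.93], [-2.52, 2.52]. Speed limits (rad/s): [1.89, 1.89, 2.39, 2.39, 3.01, 3.01, 3.01].

## Interface

Orientations are given as [roll, pitch, yaw] about the fixed x, y, z axes, in that order (R = Rz(yaw) Ry(pitch) Rx(roll)).
In Python, from workcell import bot gives the robot as it stands. The module is installed in compiled form; this text tells all that it offers.
- The arm moves only by the shell command python3 -m handwheel 'ROWS' [OPENING] [FORCE]. ROWS is JSON, a list of rows, each a list of 6 numbers: the shift along the tool's x, y, z as a fraction of full scale, then the turn, a rotation vector about the tool's x, y, z as a fraction of full scale. In form: [[x, y, z, rx, ry, rz], ...]. A call has 1 to 8 rows; each row shifts and turns the commanded pose from where the row before left it, along the tool's axes as they then stand; what a row does not reach is not made up. Full scale, the value 1, is 0.025 m for a shift and 360 degrees for a turn. A row lasts 1/8 s, in which the tool goes at most 62.5 mm and 10.7 degrees, less where a joint would pass 70% of its speed; a pose out of reach is approached as far as the arm can. A call with a number of a shift or a turn outside -1 to 1 is refused whole. A call with a gripper value outside its range is refused whole. OPENING is the closure, from -1 (fully open) to 1 (shut), set as the call begins (- or left out, the last holds). The fingers move at their own pace and stop on an object; FORCE is the grip in N (left out, the last holds). Time passes only in rows, so rows that do not move let the fingers close. It gives the time, the measured TCP pose, the force and the opening at its end, in the units of the state.
- bot.observe(): the state, without advancing time (a new reading comes with each control period).
- bot.grab_frame(name): name is "side" or "top" or "wrist"; returns a dict with "pixels" (420x560x3 uint8, blue, green, red), "vertical_fov" (degrees; the focal length in pixels is half the picture's height over the tangent of half this angle, whatever the lens; pixels are square), "cx", "cy" (the principal point, pixels), "R" (3x3) and "t" (3): a world point X has camera coordinates R X + t. Camera axes: x right, y down, z forward; pixel columns grow to the right and rows downward; lengths in m; the calibration is good to about 2 mm. A picture is of the moment at which its call begins. There is no depth.
- bot.job_done(): hands the job in, once; it reports no verdict.
Trained networks look in a picture, given as the dict that the camera call returned (one of the last four; its "shot" number tells which), for a name from the list of things; names that differ only in an ending like _2 or _b are one class to them, and where a whole thing is asked for, a point or a joint stands for the part that bears it (a point fixed in the world has none). Each returns a list of dicts, best first, with "score" (0 to 1); they miss things now and then, are a little off and sometimes report something else, mostly with a low value. They report only what shows in the picture. A call takes as long as a camera call.
- bot.trace(picture, thing): "region" (420x560 bool, what is visible of it) and "point" ([column, row] in pixels, amid what is visible of it).
The state is a dict: "clock": time; "qpos": joint angles; "qd": joint speeds; "joint_efforts": joint torques, N m; "position": TCP position; "tool_rot": TCP orientation; "force": force on the tool from outside, world axes, zero at the start; "moment": the same for the moment, N m; "grip_width": finger opening in m.
Only numpy, scipy, OpenCV 4.12 (cv2) and the standard library are available. Lean on these libraries where they do the work, as an engineer would, in place of code of your own. Each camera call takes 0.05 s, during which the arm holds its last target.

## Working session

There is one attempt and no reset: what is moved stays moved. The work goes in short steps, Python scripts to look and compute and a shell command to move; the robot and the scene stay as the last step left them, time stands still between calls to the robot, and variables do not carry over. Pictures are saved under pics/ and viewed, and the job is handed in when it is done.

```bash
mkdir -p pics
cat > h.py <<'E'
import numpy as np, cv2
from workcell import bot
def K(p):
    h=p["pixels"].shape[0]; f=h/2/np.tan(np.radians(p["vertical_fov"])/2); return f
def ray(p,uv):
    f=K(p); d=np.array([(uv[0]-p["cx"])/f,(uv[1]-p["cy"])/f,1.]); R=np.array(p["R"]);t=np.array(p["t"])
    return -R.T@t, R.T@d
def atz(p,uv,z):
    c,d=ray(p,uv); return c+d*(z-c[2])/d[2]
def proj(p,X):
    f=K(p); c=np.array(p["R"])@np.array(X)+np.array(p["t"]); return np.array([f*c[0]/c[2]+p["cx"],f*c[1]/c[2]+p["cy"]])
E
python3 - <<'E'
from h import *
s=bot.observe(); print({k:np.round(v,3) for k,v in s.items()}, bot.grasp_offset)
ims=[]
for n in ("top","side","wrist"):
    p=bot.grab_frame(n); cv2.imwrite(f"pics/a_{n}.png",p["pixels"]); print(n,-np.array(p["R"]).T@p["t"],p["vertical_fov"])
    for th in ("round_flange","square_flange","board"):
        for r in bot.trace(p,th)[:2]:
            ys,xs=np.nonzero(r["region"]); print(th,round(r["score"],2),np.round(r["point"]),xs.min(),xs.max(),ys.min(),ys.max(),len(xs))
E
```

```text
{'clock': np.float64(0.0), 'qpos': array([ 1.258,  0.522, -0.036,  1.6  ,  0.021,  1.021, -0.113]), 'qd': array([-0.001,  0.002, -0.   ,  0.001, -0.001,  0.   ,  0.001]), 'joint_efforts': array([ 1.0000e-03, -9.2710e+01,  1.9800e+00, -3.6994e+01,  1.8000e-02,
        8.0000e-03, -0.0000e+00]), 'position': array([ 0.15 , -0.606,  0.231]), 'tool_rot': array([-3.14 ,  0.   ,  0.243]), 'force': array([-0.294, -0.137,  0.2  ]), 'moment': array([-0.028,  0.016,  0.026]), 'grip_width': np.float64(0.085)} 0.0187
top [0.35896314 0.0018604  0.99837622] 52.48166151346207
round_flange 0.84 [406. 198.] 375 446 172 226 2270
square_flange 0.96 [169. 214.] 126 200 187 241 2278
board 0.9 [278. 188.] 236 318 147 227 6174
side [ 0.28717189 -0.62609296  0.68919665] 42.60547430689829
round_flange 0.83 [367. 350.] 323 401 253 398 6354
square_flange 0.57 [224. 144.] 195 261 78 181 3668
board 0.79 [305. 231.] 241 374 182 279 8281
wrist [ 0.22006721 -0.58900333  0.37490351] 61.251395835957595
```

View pics/a_top.png

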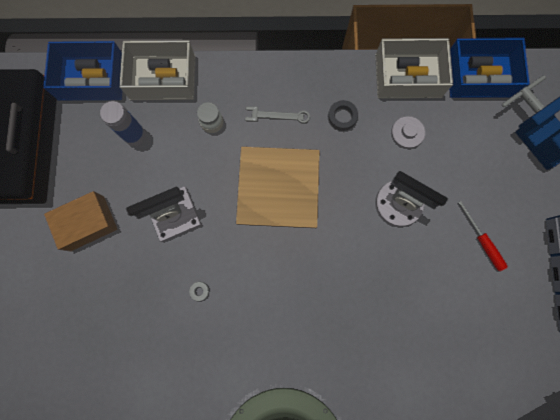

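View pics/a_side.png

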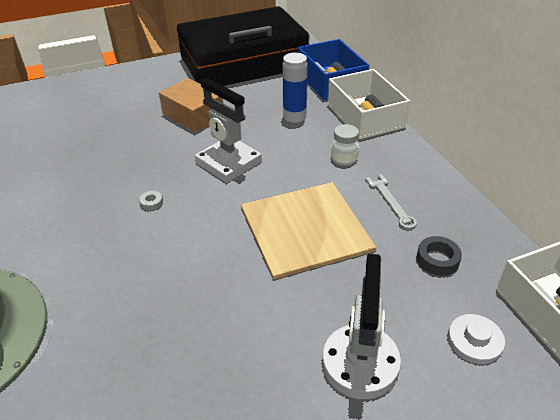

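```bash
cat >> h.py <<'E'
def bar(p,th="round_flange"):
    best=None
    r=bot.trace(p,th)[0]; m=cv2.dilate(r["region"].astype(np.uint8),np.ones((9,9)))
    d=((p["pixels"].max(2)<38)&(m>0)).astype(np.uint8)
    n,l,st,c=cv2.connectedComponentsWithStats(d); i=1+np.argmax(st[1:,4])
    ys,xs=np.nonzero(l==i); pts=np.stack([xs,ys],1).astype(np.float32)
    return pts,cv2.minAreaRect(pts),r
E
python3 - <<'E'
from h import *
p=bot.grab_frame("top")
for th in ("round_flange","square_flange"):
    pts,rect,r=bar(p,th); b=cv2.boxPoints(rect); print(th,rect,len(pts))
    W=np.array([atz(p,q,0.172) for q in b]); print(np.round(W,3)); print("c",atz(p,rect[0],0.172))
    e=[W[1]-W[0],W[2]-W[1]]; e=max(e,key=np.linalg.norm); print("len",[np.linalg.norm(W[1]-W[0]),np.linalg.norm(W[2]-W[1])],"yaw",np.arctan2(e[1],e[0]))
    # disc
    ys,xs=np.nonzero(r["region"]); print("range of flange px",xs.min(),xs.max(),ys.min(),ys.max())
    # bright disc pixels
r=bot.trace(p,"board")[0]; rect=cv2.minAreaRect(np.argwhere(r["region"])[:,::-1].astype(np.float32)); print("board",rect)
b=cv2.boxPoints(rect);W=np.array([atz(p,q,0.012) for q in b]);print(np.round(W,3),W.mean(0))
v=cv2.resize(p["pixels"][130:260,360:480],None,fx=5,fy=4.6,interpolation=cv2.INTER_NEAREST); cv2.imwrite("pics/b.png",v)
pts,rect,r=bar(p); 
# side view check
s=bot.grab_frame("side"); cv2.imwrite("pics/b_side.png",cv2.resize(s["pixels"][240:420,280:450],None,fx=3.3,fy=3.3))
c=atz(p,rect[0],0.172)
for z in(0,0.022,0.16,0.176): print(z,proj(s,[c[0],c[1],z]),proj(p,[c[0],c[1],z]))
E
```

```text
round_flange ((419.13079833984375, 190.64614868164062), (55.44352340698242, 14.636098861694336), 29.74488067626953) 509
[[ 0.556 -0.219  0.172]
 [ 0.582 -0.235  0.172]
 [ 0.525 -0.326  0.172]
 [ 0.499 -0.31   0.172]]
c [ 0.54015451 -0.27263832  0.172     ]
len [np.float64(0.03050456475637113), np.float64(0.1078223367226332)] yaw -2.124733847661293
range of flange px 375 446 171 226
square_flange ((147.83160400390625, 207.87423706054688), (3.062922477722168, 37.69007110595703), 69.22774505615234) 66
[[0.498 0.3   0.172]
 [0.525 0.231 0.172]
 [0.519 0.229 0.172]
 [0.493 0.297 0.172]]
c [0.50866411 0.26423672 0.172     ]
len [np.float64(0.07324434476989163), np.float64(0.0062730703954213375)] yaw -1.201600598724197
range of flange px 126 200 187 241
board ((277.81207275390625, 186.69482421875), (80.39044952392578, 78.68750762939453), 3.3664605617523193)
[[ 0.499  0.108  0.012]
 [ 0.691  0.1    0.012]
 [ 0.678 -0.094  0.012]
 [ 0.487 -0.079  0.012]] [0.58861035 0.00859236 0.012     ]
0 [355.22702997 364.71216053] [396.1350765  206.27647179]
0.022 [356.48032159 356.21224351] [398.63940107 204.57426812]
0.16 [365.60439555 294.33209467] [417.23194413 191.9368107 ]
0.176 [366.82844366 286.0305093 ] [419.77558572 190.20788302]
```

View pics/b.png

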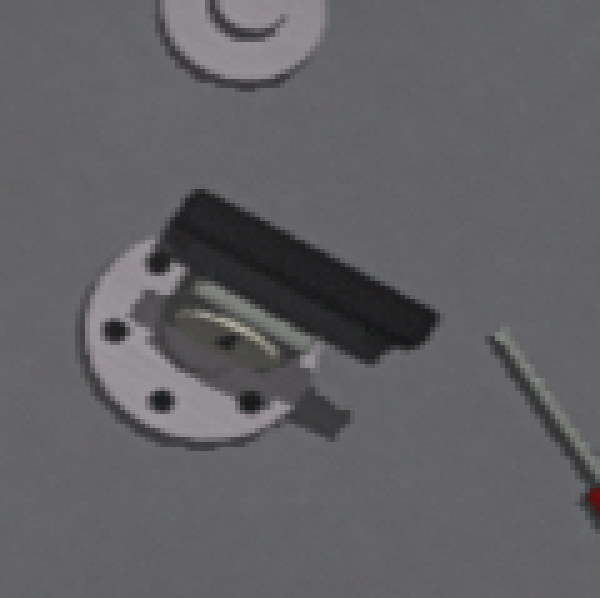

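View pics/b_side.png

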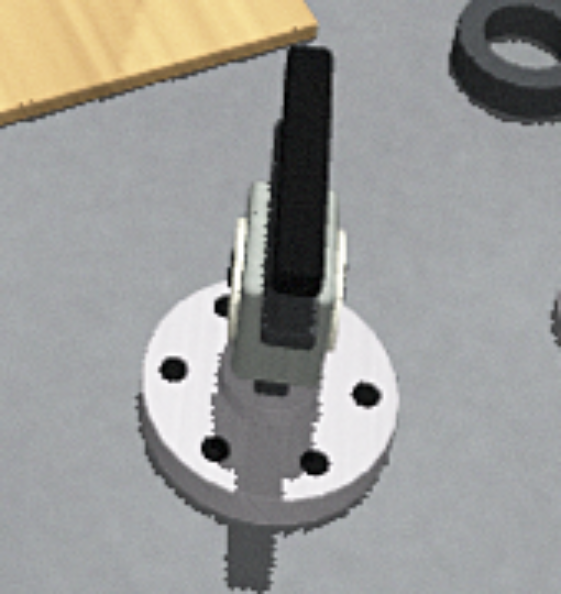

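Run:
```python
from h import *
p=bot.grab_frame("top"); s=bot.grab_frame("side")
A=np.array([[203,190],[438,315],[415,348],[168,232]])/[5,4.6]+[360,130]
B=np.array([[288,47],[332,47],[322,290],[277,285]])/3.3+[280,240]
for q,X in((p,A),(s,B)):
    W=np.array([atz(q,u,0.176) for u in X]); print(np.round(W,3).tolist(),W.mean(0))
    print([np.linalg.norm(W[i]-W[(i+1)%4]).round(3) for i in range(4)])
    for i in range(4): e=W[(i+1)%4]-W[i]; print(np.arctan2(e[1],e[0])%np.pi)
# disc fit: bright pixels top
for q,n in((p,"top"),(s,"side")):
    r=bot.trace(q,"round_flange")[0]; m=(r["region"]&(q["pixels"].min(2)>(120 if n=="top" else 190))).astype(np.uint8)
    ys,xs=np.nonzero(m)
    h=cv2.convexHull(np.stack([xs,ys],1)).reshape(-1,2)
    W=np.array([atz(q,u,0.022)[:2] for u in h]); (c,rad)=cv2.minEnclosingCircle(W.astype(np.float32)); print(n,c,rad)
```

```text
[[0.579, -0.237, 0.176], [0.523, -0.326, 0.176], [0.509, -0.316, 0.176], [0.56, -0.222, 0.176]] [ 0.54282432 -0.27534103  0.176     ]
[np.float64(0.105), np.float64(0.017), np.float64(0.107), np.float64(0.024)]
1.0113953074889053
2.5248035639191637
1.0695943619565171
2.4646325946203276
[[0.567, -0.227, 0.176], [0.582, -0.233, 0.176], [0.521, -0.331, 0.176], [0.508, -0.323, 0.176]] [ 0.54464076 -0.27850034  0.176     ]
[np.float64(0.017), np.float64(0.115), np.float64(0.015), np.float64(0.113)]
2.7379815698797905
1.012825145676301
2.6057680819522364
1.0270592935978209
top (0.5460894107818604, -0.27617910504341125) 0.05381323769688606
side (0.5653445720672607, -0.2537263333797455) 0.08210916817188263
```

```bash
python3 -m handwheel '[[0.8,-0.4,-0.2,0,0,0],[0.9,-0.45,-0.2,0,0,0],[0.9,-0.45,0,0,0,0],[0.9,-0.45,0,0,0,0],[0.9,-0.45,0,0,0,0],[0.9,-0.45,0,0,0,0],[0.9,-0.45,0,0,0,0],[0.9,-0.45,0,0,0,0]]' -1 60
python3 -m handwheel '[[0.9,-0.45,0,0,0,0],[0.9,-0.45,0,0,0,0],[0.9,-0.45,0,0,0,0],[0.9,-0.45,0,0,0,0],[0.9,-0.45,0,0,0,0],[0.9,-0.45,0,0,0,0],[0.9,-0.45,0,0,0,0],[0.5,-0.25,0,0,0,0]]'
python3 -m handwheel '[[0,0,0,0,0,-0.02],[0,0,0,0,0,-0.02],[0,0,0,0,0,-0.02],[0,0,0,0,0,-0.02],[0,0,0,0,0,-0.02],[0,0,0,0,0,-0.02],[0,0,0,0,0,0]]'
```

```text
clock: 2.1
position: [0.3026, -0.4764, 0.2416]
tool_rot: [3.141, -0.0, 0.244]
force: [0.7, 0.0, 0.3]
grip_width: 0.0858
clock: 3.1
position: [0.447, -0.3527, 0.2415]
tool_rot: [-3.141, -0.0, 0.245]
force: [-0.6, -0.5, -1.3]
grip_width: 0.0855
clock: 3.98
position: [0.4456, -0.3544, 0.2414]
tool_rot: [-3.142, -0.0, 0.996]
force: [0.3, 0.1, 0.4]
grip_width: 0.0851
```

```bash
python3 -m handwheel '[[0,0,0,0,0,-0.0046],[0.67,0.256,0,0,0,0],[0.67,0.256,0,0,0,0],[0.67,0.256,0,0,0,0],[0.67,0.256,0,0,0,0],[0.67,0.256,0,0,0,0],[0.67,0.256,0,0,0,0],[0.67,0.256,0,0,0,0]]'
python3 - <<'E'
from h import *
p=bot.grab_frame("wrist"); cv2.imwrite("pics/c_wrist.png",p["pixels"])
s=bot.grab_frame("side"); cv2.imwrite("pics/c_side.png",s["pixels"])
o=bot.observe(); x=o["position"]; print(x,o["tool_rot"],o["qpos"])
for z in(.134,.149,.168,.176): print(z,proj(p,[x[0],x[1],z]), proj(p,[.545,-.277,z]))
for th in ("round_flange","board"):
    r=bot.trace(p,th); print(th,[(q["score"],q["point"]) for q in r[:1]])
E
```

```text
clock: 4.97
position: [0.5458, -0.2767, 0.2413]
tool_rot: [-3.142, -0.0, 1.026]
force: [-1.1, -0.3, 0.7]
grip_width: 0.0857
[ 0.54656244 -0.27554074  0.241163  ] [ 3.14154868e+00 -9.78265976e-04  1.02799127e+00] [ 0.5925222   0.50605665 -0.32326477  1.613285    0.17726616  1.05104022
 -0.32403051]
0.134 [276.99679724 209.22886728] [276.20677404 211.91527208]
0.149 [277.06889244 215.11991764] [276.23276251 217.94839491]
0.168 [277.17323866 223.64626646] [276.27036449 226.67755011]
0.176 [277.22232327 227.65707362] [276.28804755 230.78260436]
round_flange [(0.58, [275.5, 191.7])]
board [(0.83, [134.3, 12.4])]
```

View pics/c_wrist.png

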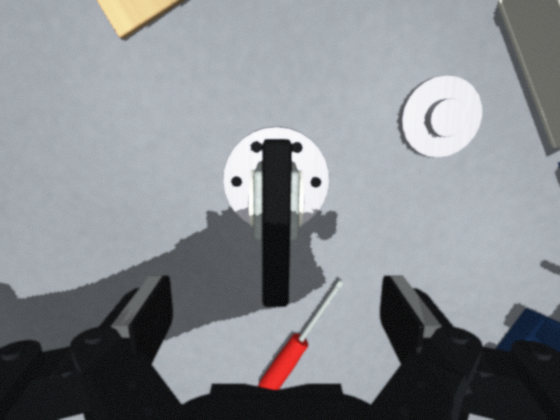

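View pics/c_side.png

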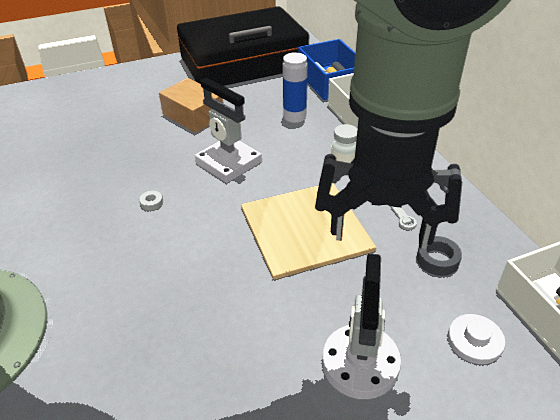

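Run:
```python
from h import *
p=bot.grab_frame("wrist")
a=atz(p,(277,140),.176);b=atz(p,(276,305),.176);print(a,b,(a+b)/2,np.linalg.norm(a-b), np.arctan2(*(a-b)[1::-1]))
print(bot.observe()["position"])
```

```text
[ 0.57315766 -0.2303607   0.176     ] [ 0.51681953 -0.32234192  0.176     ] [ 0.5449886  -0.27635131  0.176     ] 0.10786347251726189 1.0212392100108765
[ 0.54456044 -0.27785993  0.24121516]
```

```bash
python3 -m handwheel '[[0,0,0.6,0,0,0],[0,0,0.6,0,0,0],[0,0,0.6,0,0,0],[0,0,0.6,0,0,0],[0,0,0.5,0,0,0],[0,0,0.4,0,0,0],[0,0,0.4,0,0,0],[0,0,0,0,0,0]]'
python3 -m handwheel '[[0,0,0,0,0,0],[0,0,0,0,0,0],[0,0,0,0,0,0],[0,0,0,0,0,0],[0,0,0,0,0,0],[0,0,0,0,0,0]]' 1 70
python3 - <<'E'
from h import *
p=bot.grab_frame("wrist"); s=bot.grab_frame("side"); cv2.imwrite("pics/d.png",np.hstack([cv2.resize(p["pixels"],None,fx=.7,fy=.7),cv2.resize(s["pixels"],None,fx=.7,fy=.7)]))
E
```

```text
clock: 6.22
position: [0.5447, -0.2773, 0.1481]
tool_rot: [-3.141, 0.0, 1.026]
force: [-0.5, 0.6, -0.1]
grip_width: 0.0852
clock: 6.98
position: [0.5452, -0.2776, 0.1491]
tool_rot: [3.141, -0.0, 1.026]
force: [1.8, -0.0, 5.3]
grip_width: 0.0173
```

View pics/d.png

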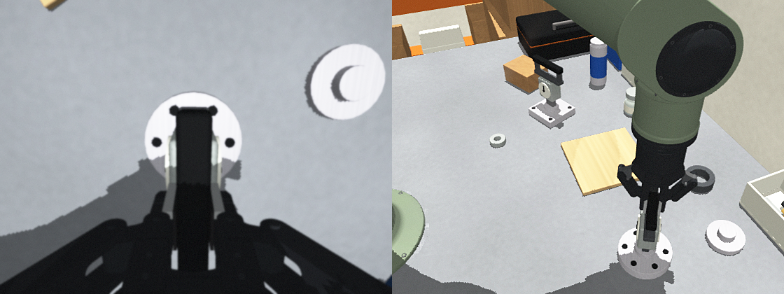

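The bar is held (width 17 mm, square in the jaws). I'll lift slowly.

```bash
python3 -m handwheel '[[0,0,-0.3,0,0,0],[0,0,-0.4,0,0,0],[0,0,-0.4,0,0,0],[0,0,-0.4,0,0,0],[0,0,-0.4,0,0,0],[0,0,-0.4,0,0,0],[0,0,-0.3,0,0,0],[0,0,-0.2,0,0,0]]'
python3 -m handwheel '[[0,0,-0.1,0,0,0],[0,0,-0.1,0,0,0],[0,0,0,0,0,0],[0,0,0,0,0,0],[0,0,0,0,0,0],[0,0,0,0,0,0],[0,0,0,0,0,0],[0,0,0,0,0,0]]'
python3 -m handwheel '[[0,0,0,0,0,0],[0,0,0,0,0,0],[0,0,0,0,0,0],[0,0,0,0,0,0],[0,0,0,0,0,0],[0,0,0,0,0,0],[0,0,0,0,0,0],[0,0,0,0,0,0]]'
python3 - <<'E'
from h import *
p=bot.grab_frame("wrist"); s=bot.grab_frame("side"); cv2.imwrite("pics/e.png",np.hstack([cv2.resize(p["pixels"],None,fx=.7,fy=.7),cv2.resize(s["pixels"],None,fx=.7,fy=.7)]))
cv2.imwrite("pics/e_side.png",cv2.resize(s["pixels"][200:420,240:480],None,fx=2.7,fy=2.7))
x=bot.observe(); print(x["position"],x["force"],x["moment"],x["grip_width"])
for z in (0,.02,.04,.06,.08): print(z,proj(s,[.545,-.277,z]))
E
```

```text
clock: 8.07
position: [0.5449, -0.2775, 0.2193]
tool_rot: [3.141, -0.0, 1.026]
force: [-0.5, 0.9, -8.7]
grip_width: 0.0173
clock: 9.07
position: [0.5449, -0.2775, 0.2238]
tool_rot: [3.142, -0.0, 1.026]
force: [0.3, 0.5, -7.9]
grip_width: 0.0171
clock: 10.07
position: [0.5449, -0.2775, 0.2238]
tool_rot: [-3.142, -0.0, 1.026]
force: [0.6, -0.4, -7.6]
grip_width: 0.0162
[ 0.54489843 -0.27745109  0.22378897] [ 0.02909049  0.57704424 -7.88797185] [-0.03961912 -0.01004664  0.00503903] 0.016780486930637207
0 [359.66024768 366.02588769]
0.02 [360.8782647  358.31872448]
0.04 [362.14002284 350.33478357]
0.06 [363.4479214  342.05888302]
0.08 [364.80453846 333.47470981]
```

View pics/e.png

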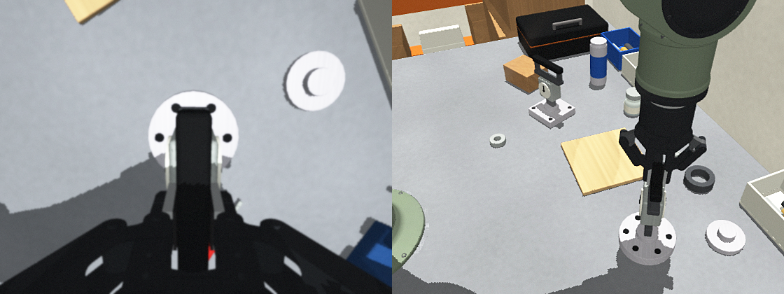

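View pics/e_side.png

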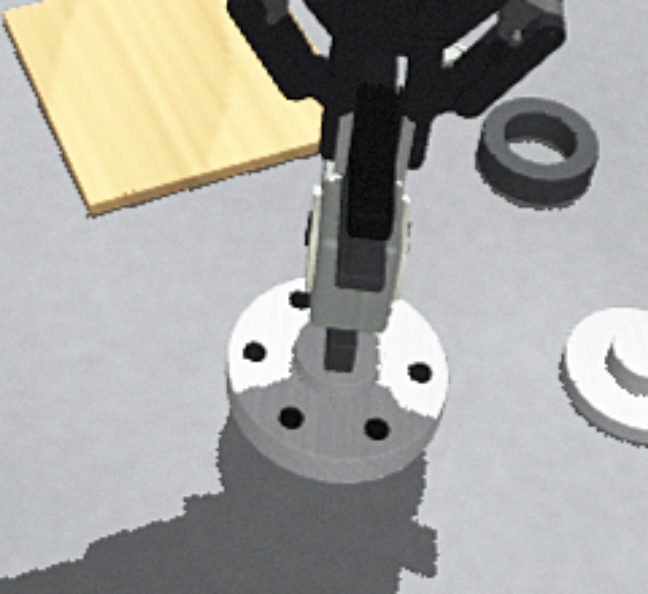

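The round flange hangs upright, with its shadow separated below it and a steady 7.9 N reading. Next I'll refine the board's centre.

Run:
```python
from h import *
for n in("top","side"):
    p=bot.grab_frame(n); im=p["pixels"].astype(int); m=((im[:,:,2]-im[:,:,0]>45)).astype(np.uint8)
    r=bot.trace(p,"board")[0]; m&=cv2.dilate(r["region"].astype(np.uint8),np.ones((7,7)))
    for nm,mm in(("col",m),("net",r["region"].astype(np.uint8))):
        ys,xs=np.nonzero(mm); W=np.array([atz(p,u,.012)[:2] for u in zip(xs,ys)],np.float32)
        rc=cv2.minAreaRect(W); print(n,nm,rc)
o=bot.observe();print(o["position"],o["tool_rot"])
```

```text
top col ((0.5887805819511414, 0.008308880031108856), (0.1891656368970871, 0.18875041604042053), 87.01609802246094)
top net ((0.5884248614311218, 0.00917188823223114), (0.19459746778011322, 0.19499467313289642), 87.1197280883789)
side col ((0.5842244625091553, 0.006756260991096497), (0.19720755517482758, 0.18287424743175507), 87.04034423828125)
side net ((0.5795277953147888, 0.006833955645561218), (0.20009395480155945, 0.17544467747211456), 86.0575180053711)
[ 0.54488269 -0.27742053  0.22376791] [-3.14150873e+00 -3.30805830e-05  1.02569835e+00]
```

```bash
python3 -m handwheel '[[0.33,-0.14,0,0,0,0],[0.66,-0.275,0,0,0,0],[0.66,-0.275,0,0,0,0],[0.66,-0.275,0,0,0,0],[0.66,-0.275,0,0,0,0],[0.66,-0.275,0,0,0,0],[0.66,-0.275,0,0,0,0],[0.66,-0.275,0,0,0,0]]'
python3 -m handwheel '[[0.66,-0.275,0,0,0,0],[0.66,-0.275,0,0,0,0],[0.66,-0.275,0,0,0,0],[0.66,-0.275,0,0,0,0],[0.66,-0.275,0,0,0,0],[0.66,-0.275,0,0,0,0],[0.66,-0.275,0,0,0,0],[0.66,-0.275,0,0,0,0]]'
python3 -m handwheel '[[0.28,-0.12,0,0,0,0],[0.14,-0.055,0,0,0,0],[0,0,0,0,0,0],[0,0,0,0,0,0],[0,0,0,0,0,0]]'
python3 - <<'E'
from h import *
p=bot.grab_frame("top"); s=bot.grab_frame("side"); cv2.imwrite("pics/f.png",np.hstack([cv2.resize(p["pixels"],None,fx=.7,fy=.7),cv2.resize(s["pixels"],None,fx=.7,fy=.7)]))
cv2.imwrite("pics/f_side.png",cv2.resize(s["pixels"][60:320,180:440],None,fx=2.2,fy=2.2))
x=bot.observe(); print(x["position"],x["force"],x["grip_width"],x["tool_rot"])
E
```

```text
clock: 11.38
position: [0.5651, -0.1437, 0.2238]
tool_rot: [3.142, -0.0, 1.026]
force: [0.2, 0.6, -7.2]
grip_width: 0.017
clock: 12.38
position: [0.5865, -0.0023, 0.2238]
tool_rot: [-3.142, 0.0, 1.026]
force: [0.7, -0.3, -7.1]
grip_width: 0.0172
clock: 13.0
position: [0.588, 0.0072, 0.2238]
tool_rot: [3.142, 0.0, 1.025]
force: [0.3, -0.2, -6.3]
grip_width: 0.0168
[0.58804704 0.00746902 0.22383352] [ 0.04853657  0.38182945 -6.67418812] 0.01682664184476142 [3.14152463e+00 3.54190063e-05 1.02524427e+00]
```

View pics/f_side.png

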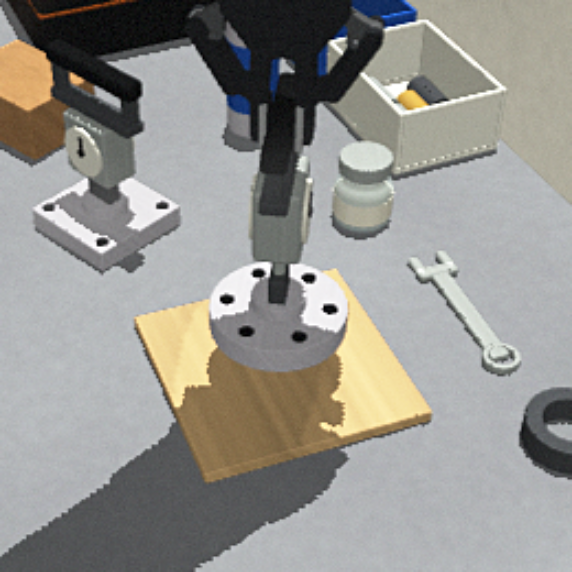

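```bash
python3 -m handwheel '[[0,0,0.2,0,0,0],[0,0,0.35,0,0,0],[0,0,0.35,0,0,0],[0,0,0.35,0,0,0],[0,0,0.3,0,0,0],[0,0,0.3,0,0,0],[0,0,0.25,0,0,0],[0,0,0.2,0,0,0]]'
python3 -m handwheel '[[0,0,0.1,0,0,0],[0,0,0.05,0,0,0],[0,0,0,0,0,0],[0,0,0,0,0,0],[0,0,0,0,0,0],[0,0,0,0,0,0]]'
python3 - <<'E'
from h import *
s=bot.grab_frame("side")
cv2.imwrite("pics/g_side.png",cv2.resize(s["pixels"][60:320,180:440],None,fx=2.2,fy=2.2))
x=bot.observe(); print(x["position"],x["force"],x["grip_width"])
E
```

```text
clock: 14.1
position: [0.5881, 0.0077, 0.1661]
tool_rot: [3.141, -0.0, 1.026]
force: [-1.5, -0.7, -2.0]
grip_width: 0.0169
clock: 14.85
position: [0.5881, 0.0077, 0.1626]
tool_rot: [3.141, -0.0, 1.026]
force: [-1.8, -1.1, -1.8]
grip_width: 0.0168
[0.58810678 0.00772736 0.16260979] [-1.8101352  -0.95039946 -1.86014741] 0.01675275195110723
```

View pics/g_side.png

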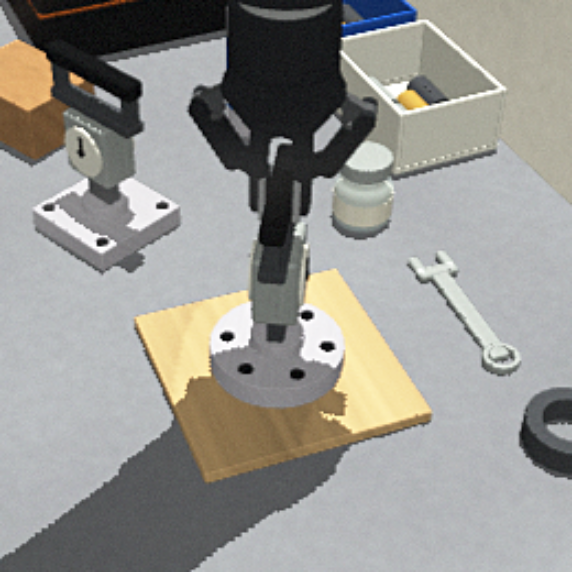

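```bash
python3 -m handwheel '[[0,0,0.04,0,0,0],[0,0,0.02,0,0,0],[0,0,0,0,0,0],[0,0,0,0,0,0]]'
python3 -m handwheel '[[0,0,0.04,0,0,0],[0,0,0.02,0,0,0],[0,0,0,0,0,0],[0,0,0,0,0,0]]'
```

```text
clock: 15.4
position: [0.5881, 0.0077, 0.1612]
tool_rot: [3.141, -0.0, 1.026]
force: [-2.5, -2.0, 1.2]
grip_width: 0.017
clock: 15.9
position: [0.5884, 0.0078, 0.1611]
tool_rot: [3.14, -0.001, 1.025]
force: [-9.0, -2.5, 25.2]
grip_width: 0.0169
```

The spring is at its slack stop, with 25 N pressing down. I'll back off slightly and then release.

```bash
python3 -m handwheel '[[0,0,-0.05,0,0,0],[0,0,0,0,0,0],[0,0,0,0,0,0]]'
python3 -m handwheel '[[0,0,0,0,0,0],[0,0,0,0,0,0],[0,0,0,0,0,0],[0,0,0,0,0,0],[0,0,0,0,0,0],[0,0,0,0,0,0]]' -1
python3 -m handwheel '[[0,0,-0.3,0,0,0],[0,0,-0.5,0,0,0],[0,0,-0.5,0,0,0],[0,0,-0.7,0,0,0],[0,0,-0.8,0,0,0],[0,0,-0.8,0,0,0],[0,0,-0.8,0,0,0],[0,0,0,0,0,0]]'
python3 - <<'E'
from h import *
s=bot.grab_frame("side")
cv2.imwrite("pics/h_side.png",s["pixels"])
w=bot.grab_frame("wrist");cv2.imwrite("pics/h_wrist.png",w["pixels"])
x=bot.observe(); print(x["position"],x["force"],x["grip_width"])
E
```

```text
clock: 16.27
position: [0.5882, 0.0077, 0.1611]
tool_rot: [3.141, -0.0, 1.026]
force: [-5.0, -2.3, 8.4]
grip_width: 0.017
clock: 17.02
position: [0.588, 0.0078, 0.1608]
tool_rot: [-3.142, -0.0, 1.026]
force: [1.0, -0.2, -0.3]
grip_width: 0.0856
clock: 18.02
position: [0.5887, 0.0079, 0.273]
tool_rot: [3.139, -0.002, 1.026]
force: [0.2, -0.5, 0.2]
grip_width: 0.0854
[0.58791198 0.00771118 0.270984  ] [-1.50800192 -0.35122003  0.02004297] 0.08537363862133762
```

View pics/h_side.png

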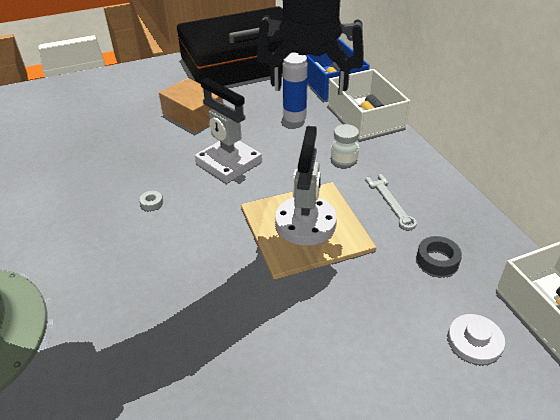

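View pics/h_wrist.png

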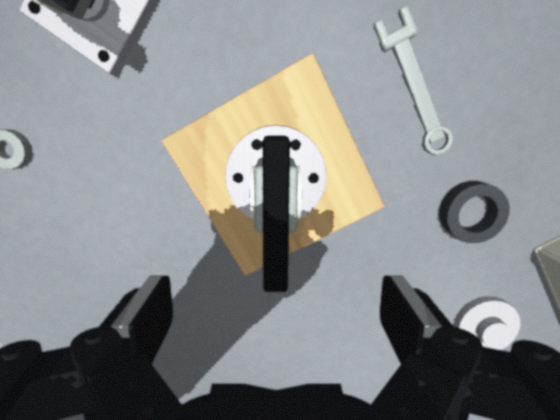

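Run:
```python
from h import *
w=bot.grab_frame("wrist")
b=np.mean([atz(w,u,.012) for u in((313,55),(383,207),(247,275),(163,141))],0)
d=(atz(w,(227,178),.034)+atz(w,(325,178),.034))/2
print("board",b,"disc",d, np.linalg.norm((b-d)[:2]))
t=[atz(w,u,.188) for u in((276,136),(275,291))]; print("bar mid",(t[0]+t[1])/2,np.linalg.norm(t[0]-t[1]))
print(bot.job_done())
```

```text
board [0.58761422 0.00708828 0.012     ] disc [0.58738024 0.00788403 0.034     ] 0.000829440754820587
bar mid [0.58792943 0.00975636 0.188     ] 0.10823995662728743
the job is handed in; nothing more can be done
None
```

I weighed the round flange, set it down on the middle of the plywood board and handed the job in. The job gives no verdict.

- **Weighing:** I gripped the bar at its middle and lifted 75 mm. I held it still for over a second, hanging upright by eye. The clearance under the flange wasn't measured. From the lift and a stretch of about 25–30 mm, I estimate 45–50 mm. The vertical force read 6.3–8.7 N while it hung and 7.9 N during the still hold, which puts flange and scale at about 0.8 kg.
- **Placing:** I lowered it onto the board until the scale reached its slack stop. The last small step pressed down with about 25 N, so I backed off before opening the gripper and moving clear.
- **Last checks:** In the wrist picture the flange's centre was about 1 mm from the board's centre. The bar measured its correct length when taken at its slack height. The scale stood upright, and the gripper was open and clear. The square flange looked unmoved in the side picture, but I didn't measure its position.
- **Disagreements:** The side camera put the board's centre 4–9 mm nearer the robot than the top camera. I used the top-camera value, and the final wrist view agreed with it to about 1 mm.

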